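# Clamp the rice box in the filling jig

## Robot

A 7-joint arm with a two-finger parallel gripper is mounted at the origin on the work surface. World frame = base frame: x ahead of the robot, y to its left, z up, the work surface at z = 0. Lengths are in m, angles in rad, forces in N, time in s.
With the tool pointing down it reaches from about 0.425 to 0.875 m from the base axis. Payload 4.7 kg.
Tool frame: the origin (TCP) lies midway between the tips of the shut fingers; the grasp point (between the pads) lies ctrl.grasp_offset behind it (ctrl.grasp_offset is the distance from the TCP to the grasp point, in m); z points along the fingers, y is the line along which they close (so a half turn about z gives the same grasp; the last joint's range is limited). The gripper opens to 87 mm and grips with 3 to 60 N. Pads are 19 mm wide; open, the fingers measure 117 mm over their backs; the gripper's body (75 mm by 190 mm) begins 51 mm behind the grasp point.
Start: joints at [1.163, 0.321, -0.07, 1.45, 0.023, 1.371, -0.057], TCP at [0.266, -0.593, 0.223] pointing down, gripper open.
Joint ranges: [-2.86, 2.86], [-0.3, 2.09], [-1.38, 1.24], [0.06, 2.45], [-1.56, 4.7], [0.09, 2.05], [-2.69, 2.69]. Speed limits (rad/s): [2.57, 2.57, 3.14, 3.14, 3.14, 3.14, 3.14].

## Interface

Orientations are given as a rotation vector (axis times angle).
In Python, from bench import ctrl gives the robot as it stands. The module is installed in compiled form; this text tells all that it offers.
- The arm moves only by the tool jog_arm, never from a script. Its argument "moves" is one flat list of numbers, 7 for each row, row after row: the shift along the tool's x, y, z in units of 30 cm (1.0 is 30 cm), then the turn, a rotation vector about the tool's x, y, z in units of 60 degrees (1.0 is 60 degrees), then the gripper's target within -1 to 1 (fully open at 1, half-way at 0, shut at -1). In form: [x, y, z, wx, wy, wz, fingers, x, y, z, wx, wy, wz, fingers, ...]. A call has exactly 8 rows; each row is the pose to reach, as a shift and turn from the pose commanded when the call began, along the tool's axes at that moment; what a row does not reach only later rows make up. A row lasts 1/8 s, in which the tool goes at most 62.5 mm and 10.7 degrees, less where a joint would pass 70% of its speed; a pose out of reach is approached as far as the arm can. A call with a number of a shift or a turn outside -1 to 1 is refused whole. A call with a gripper value outside its range is refused whole. The fingers move at their own pace and stop on an object; "newtons" is the grip in N (left out, the last holds). Time passes only in rows, so rows that repeat a pose let the fingers close, or fill a call up. It gives the time, the measured TCP pose, the force, the opening and the grip force at its end, in the units of the state.
- ctrl.get_state(): the state, without advancing time (a new reading comes with each control period).
- ctrl.get_image(name): name is "scene" or "side" or "wrist"; returns a dict with "pixels" (420x560x3 uint8, red, green, blue), "fx", "fy", "cx", "cy" (pixels), "xyz" and "rotation" of the camera in the world; the wrist camera has in their place "tool_from_camera" (4x4, takes a point from camera to tool coordinates, whose origin is the TCP and whose axes are the flange's). Camera axes: x right, y up, looking along -z (the intrinsics and any distortion apply to the point x, -y, -z); pixel columns grow to the right and rows downward; lengths in m; the calibration is good to about 2 mm. The wrist camera is an equidistant fisheye: a pixel r from the principal point sees the ray r / f radians off the axis. A picture is of the moment at which its call begins: read the wrist's pose just before it. There is no depth.
- ctrl.close_job(): hands the job in; it is judged then, once.
The state is a dict: "time": time; "joint_positions": joint angles; "qd": joint speeds; "joint_torque": joint torques, N m; "position": TCP position; "tool_rot": TCP orientation; "ft_force": force on the tool from outside, world axes, zero at the start; "torque": the same for the moment, N m; "grip_width": opening from 0.0 (shut) to 1.0 (fully open); "grip_force": force on a finger pad.
Only numpy, scipy, OpenCV 4.12 (cv2) and the standard library are available. Lean on these libraries where they do the work, as an engineer would, in place of code of your own. Each camera call takes 0.05 s, during which the arm holds its last target. There are 200 camera calls.

## Task

Slide the jig's stop up against the red rice box so that the box is pushed home and held snugly and squarely between the stop and the fixed steel fence, then turn the stop's clamp knob clockwise to its end stop so that the stop is locked there. Let go, and leave everything else on the counter where it is.

Things in the scene. Friction and masses are not known exactly. Their poses are not given: they have to be found in the camera images.
- jig: Fixed bamboo board on the counter, 130 mm (x) by 360 mm (y), 12 mm thick. Origin: centre of its underside, z = 0. A fixed upright steel fence, 110 mm wide, 57 mm above the counter, stands across its -y end; its inner face is the plane y = -155 mm of the jig. The sliding stop runs along the jig's y axis at x = 0, over the +y half.
- stop (a joint): Travel of the stop in m, growing towards the fence (jig -y), end 0.190; knob axis at jig y = 0.140 - value. Starts between 0 and 0.05. The stop touches a box that is home on the fence at 0.139. Clamp loose: about 1.5 N of friction plus light damping. Clamp tight: it does not give to an ordinary push.
- stop_face (a point): Centre of the stop's flat front face (towards the fence), 26 mm before the knob axis, 37 mm above the counter. The stop: steel face plate 100 mm wide (jig x), top 61 mm above the counter, on an aluminium block 60 mm (jig x) by 44 mm (jig y) of that height, knob on top. Axes as the jig's.
- clamp_grip (a point): Centre of the clamp knob's grip bar, on the knob's upright axis, 96 mm above the counter. Black plastic: an upright flat bar 46 mm long, 13 mm thick, 83 to 109 mm above the counter, on a 30 mm round boss 77 to 85 mm above it. The point's x axis runs along the bar, y through its thickness.
- clamp (a joint): Angle of the clamp knob in rad, growing clockwise seen from above: 0 = fully loose (bar along the jig's x axis), 1.4 = end stop. Starts between 0 and 0.35. Begins to bite at about 0.8, holds firmly from about 1.1. Turning takes about 0.15 N m, up to 0.25 N m near the end; it stays where it is left.
- rice_box: Red plastic open-topped box, 95 mm (x) by 130 mm (y), 55 mm high, wall 3 mm, about 0.25 kg, loose on the jig between fence and stop with some play, perhaps slightly askew. Origin: centre of its underside, 12 mm above the counter; its y axis roughly along the jig's y. Home against the fence its centre is at jig y = -90 mm.
- box_lid: Flat red plastic lid of the rice box, 105 by 140 mm, 11 mm high, lying on the counter; not needed. Origin: centre of its underside.
- jar: Glass jar with a steel twist cap, 70 mm across, 120 mm high, standing; not needed. Origin: centre of its underside.
- bowl_a: Blue melamine bowl, 120 mm across, 50 mm high; not needed. Origin: centre of its underside.
- bowl_b: Another blue melamine bowl of the same size at the fence end of the jig; not needed. Origin: centre of its underside.
- wok_spatula: Steel wok spatula with wooden handle, 300 mm long, lying beyond the jig's stop end, along its own x; not needed.
- soup_spoon: White ceramic soup spoon, 130 mm long, lying on the robot's side of the jig, along its own x; not needed.
Things that resemble listed ones, but are neither listed nor needed, are in the scene too. Of the things that look like the rice_box, the middle-sized one is meant.

How it is judged:
On the way:
1. the stop has pushed the rice box home: no more than 3 mm of play between fence, box and stop (value of joint stop above 0.136 m and y of rice_box in the frame of jig below -0.086 m), for 0.2 s.
At the end, for the whole second after the job is handed in: Stop against the box with at most 3 mm of play (travel 0.136 to 0.143); box flat on the board, home on the fence (centre at jig y -86 to -94 mm), within 25 mm of the middle line, square within 0.06 rad, at rest; knob at 1.2 rad or more (all of step 1 and value of joint clamp above 1.2 rad and value of joint stop below 0.143 m and y of rice_box in the frame of jig above -0.094 m and x of rice_box in the frame of jig between -0.025 and 0.025 m and z of rice_box in the frame of jig below 0.015 m and angle between the y axis of rice_box and the y axis of jig, either way round below 0.06 rad and angle between rice_box's own z axis and vertical below 0.06 rad and linear speed of rice_box below 0.01 m/s); the robot touches nothing.
It fails at once if the lid, jar, a bowl, the spatula or the spoon is moved by more than 30 mm, or the jar tipped (distance of any of box_lid, jar, bowl_a, bowl_b, wok_spatula, soup_spoon from where it was at the start of the episode above 0.03 m or angle between jar's own z axis and vertical above 0.5 rad).
It also fails if it takes over 38 s, if anything falls off the work surface, if the arm or the gripper's body presses on something with over 40 N, if the wrist force passes 120 N, or if a joint passes its speed limit or range.

## Working session

There is one attempt and no reset: what is moved stays moved. The work goes in short steps, Python scripts to look and compute and a tool call to move; the robot and the scene stay as the last step left them, time stands still between calls to the robot, and variables do not carry over. Pictures are saved under pics/ and viewed, at most 10 in all, crops included, and the job is handed in when it is done.

Besides the shell and the picture viewer there is one more tool, called after "Request:" by a JSON object that holds its "api" and its "payload". jog_arm: Moves the arm, as the interface text tells. Its arguments: {"type":"object","properties":{"moves":{"type":"array"},"newtons":{"type":"number"}},"required":["moves"]}

```bash
mkdir -p pics
cat > h.py <<'E'
import numpy as np, cv2
from bench import ctrl
from scipy.spatial.transform import Rotation as R
def save(n,f):
    im=ctrl.get_image(n); cv2.imwrite(f'pics/{f}.png',im['pixels'][:,:,::-1]); 
    np.save(f'pics/{f}.npy',{k:v for k,v in im.items()},allow_pickle=True); return im
def ray(im,u,v):
    d=np.array([(u-im['cx'])/im['fx'],-(v-im['cy'])/im['fy'],-1.]); return np.array(im['rotation']).reshape(3,3)@d
def px2w(im,u,v,z):
    d=ray(im,u,v); o=np.array(im['xyz']); return o+d*(z-o[2])/d[2]
def w2px(im,p):
    c=np.array(im['rotation']).reshape(3,3).T@(np.array(p)-im['xyz']); return im['cx']+im['fx']*c[0]/-c[2], im['cy']-im['fy']*c[1]/-c[2]
def load(f): return np.load(f'pics/{f}.npy',allow_pickle=True).item()
E
python3 - <<'E'
from h import *
s=ctrl.get_state(); print(s, ctrl.grasp_offset)
for n in('scene','side'):
    im=save(n,n+'0'); print({k:v for k,v in im.items() if k!='pixels'})
a=np.hstack([load('scene0')['pixels'],load('side0')['pixels']])
E
```

```text
{'time': 0.0, 'joint_positions': array([ 1.16307194,  0.32184463, -0.07010906,  1.45165251,  0.02261729,
        1.37077423, -0.05689036]), 'qd': array([ 1.34721318e-03, -2.84419944e-04, -4.48901457e-04, -1.18756734e-03,
       -3.71528724e-04, -4.43921156e-05, -3.04897235e-04]), 'joint_torque': array([-4.88238254e-05, -4.91290891e+01, -4.04072385e-01, -3.12536001e+01,
       -6.38788892e-02,  4.36902547e-02,  1.64138864e-04]), 'position': array([ 0.26587015, -0.59255036,  0.22145894]), 'tool_rot': array([-3.07017027e+00, -6.57418350e-01,  7.81736683e-04]), 'ft_force': array([-0.32624124,  0.53021637, -0.11217669]), 'torque': array([-0.01322168,  0.0006452 , -0.03460629]), 'grip_force': 0.0, 'grip_width': 1.0019222944877046} 0.0187
{'fx': 467.1582061760015, 'fy': 467.1582061760015, 'cx': 278.08952051359444, 'cy': 212.80822639075768, 'xyz': array([ 1.10547729, -0.31445628,  0.74907039]), 'rotation': array([0.71847832, 0.4163113 , 1.00199873])}
{'fx': 480.42243696492403, 'fy': 480.42243696492403, 'cx': 280.31974374440836, 'cy': 206.49125979717215, 'xyz': array([-0.10552042,  0.92671778,  0.76712801]), 'rotation': array([ 0.40459207, -1.2732358 , -2.26629376])}
```

View pics/scene0.png

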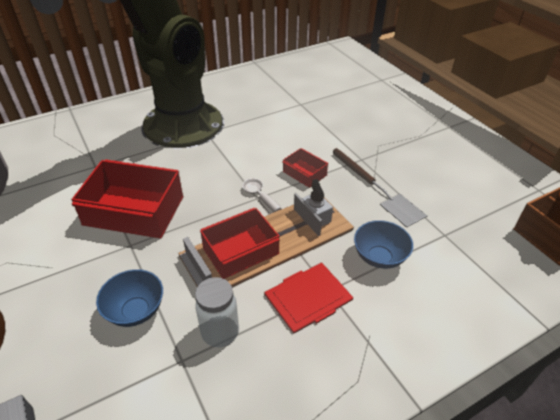

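View pics/side0.png

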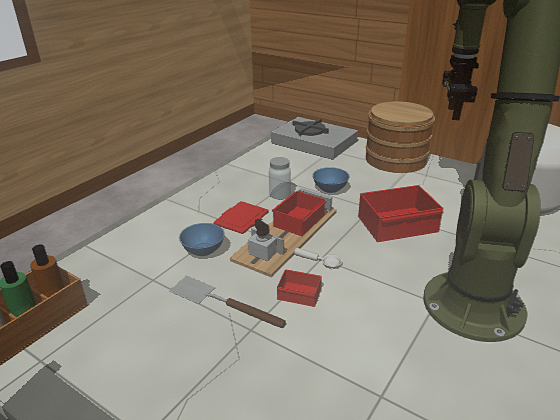

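The scene view shows three red boxes: a big one at (128,197), a small one at (305,167), and a middle-sized one on the jig at (240,242). The flat lid is at (308,296). In the side view the boxes are at (400,212), (299,288) and (300,212). I choose the middle one, between the fence at (197,260) and the stop at (315,205), and check it in a close crop.

```bash
sed -i "s/np.array(im\['rotation'\]).reshape(3,3)/R.from_rotvec(im['rotation']).as_matrix()/" h.py
python3 - <<'E'
from h import *
a=load('scene0')['pixels'][165:295,170:370]; b=load('side0')['pixels'][185:280,220:350]
a=cv2.resize(a,None,fx=4,fy=4,interpolation=2)
cv2.imwrite('pics/c1.png',a[:,:,::-1]); b=cv2.resize(b,None,fx=6,fy=6,interpolation=2); cv2.imwrite('pics/c2.png',b[:,:,::-1])
E
```

```text
(no output)
```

View pics/c1.png

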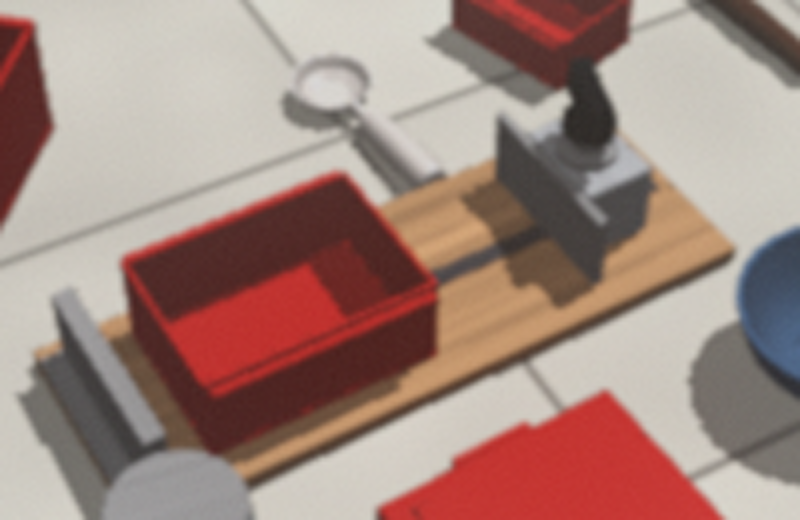

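View pics/c2.png

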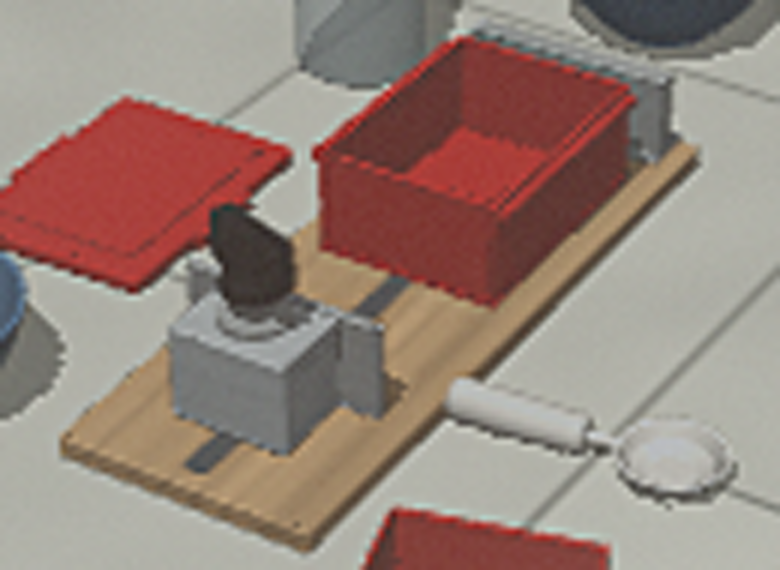

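```bash
cat > fit.py <<'E'
from h import *
from scipy.optimize import least_squares
sc,si=load('scene0'),load('side0')
S=lambda x,y:(170+(x+.5)/4-.5,165+(y+.5)/4-.5); D=lambda x,y:(220+(x+.5)/6-.5,185+(y+.5)/6-.5)
J=[(sc,S(735,250),(.065,.18,.012)),(si,D(62,443),(.065,.18,.012)),(si,D(308,540),(-.065,.18,.012)),(si,D(697,148),(-.065,-.18,.012)),(sc,S(35,354),(-.065,-.18,.012))]
B=[(sc,S(125,260),(-1,-1)),(sc,S(343,175),(-1,1)),(sc,S(437,290),(1,1)),(sc,S(212,390),(1,-1)),(si,D(316,152),(1,1)),(si,D(492,212),(-1,1)),(si,D(632,95),(-1,-1)),(si,D(465,38),(1,-1))]
P=[(sc,S(500,116),-.05),(sc,S(603,218),.05)]
def W(t,p): c,s=np.cos(t[2]),np.sin(t[2]); return np.array([t[0]+c*p[0]-s*p[1],t[1]+s*p[0]+c*p[1],p[2]])
def f(t):
    r=[np.subtract(w2px(i,W(t,p)),u) for i,u,p in J]
    for i,u,(a,b) in B:
        q=W(t[3:6],(a*.0475,b*.065,.067)); r.append(np.subtract(w2px(i,W(t,q)),u))
    for i,u,x in P: r.append(np.subtract(w2px(i,W(t,(x,.114-t[6],.061))),u))
    return np.ravel(r)
best=min((least_squares(f,[.6,-.2,a,0,-.06,0,.03],loss='soft_l1') for a in np.arange(-3,3.2,1)),key=lambda r:r.cost)
t=best.x; print(t,best.cost); print(np.round(f(t).reshape(-1,2),1).tolist())
print('knob',W(t,(0,.14-t[6],.096)),'target',W(t,(0,.001,.096)), 'ydir',-np.sin(t[2]),np.cos(t[2]))
E
python3 fit.py
```

```text
[ 0.51252532 -0.00137428  0.04266346 -0.00108792 -0.06658721 -0.02230947
  0.01769922] 9.4911002262316
[[1.0, -1.5], [-0.9, -0.7], [0.5, -0.5], [0.0, -0.6], [-0.6, -0.4], [-1.2, 0.2], [1.2, -1.2], [0.7, -1.2], [-2.5, -0.6], [-0.1, -0.3], [-0.2, -0.6], [-0.5, -1.7], [-0.7, -0.7], [-0.4, -1.2], [0.4, 0.9]]
knob [0.50730913 0.12081522 0.096     ] target [ 5.12482671e-01 -3.75187156e-04  9.60000000e-02] ydir -0.04265051779151592 0.9990900526639807
```

The crop confirms it: the middle-sized box sits on the jig between fence and stop, with its rim corners at (201,230), (256,209), (279,237) and (223,262) in the scene image. The black knob is at about (317,190). Fit: jig at (0.5125, -0.001) with yaw 0.043, knob at (0.507, 0.121). Moving over now.

Request:
{"api": "jog_arm", "payload": {"moves": [0.1,-0.11,0,0,0,-0.12,1,0.22,-0.24,0,0,0,-0.25,1,0.34,-0.37,0,0,0,-0.38,1,0.46,-0.5,0,0,0,-0.51,1,0.58,-0.63,0,0,0,-0.64,1,0.7,-0.76,0,0,0,-0.77,1,0.8,-0.87,0,0,0,-0.89,1,0.9,-0.97,0,0,0,-1.0,1]}}

```text
time: 1.1
position: [0.3934, -0.2153, 0.2223]
tool_rot: [-2.327, -2.111, 0.001]
ft_force: [-0.5, -0.3, -0.1]
grip_width: 1.002
grip_force: 0.0
```

```bash
cat > go.py <<'E'
from h import *
import sys
# goal x y z, tool-y azimuth -> shift/turn in move units
g=np.array(list(map(float,sys.argv[1:4]))); az=float(sys.argv[4])
s=ctrl.get_state(); r=R.from_rotvec(s['tool_rot'])
y=np.array([np.cos(az),np.sin(az),0]); z=np.array([0,0,-1.]); G=R.from_matrix(np.c_[np.cross(y,z),y,z])
print(s['time'],s['position'],'yaz',np.arctan2(*r.as_matrix()[[1,0],1]),'tilt',r.as_matrix()[:,2],'q',s['joint_positions'].round(2),'F',s['ft_force'].round(1),'T',s['torque'].round(2),s['grip_width'],s['grip_force'])
print('shift',(r.inv().apply(g-s['position'])/.3).round(3),'turn',((r.inv()*G).as_rotvec()/(np.pi/3)).round(3))
E
python3 go.py .507 .121 .2 1.45
```

```text
1.1 [ 0.3933514  -0.21528097  0.2223307 ] yaz -0.09751635530086716 tilt [-3.55561404e-04 -2.85335157e-04 -9.99999896e-01] q [ 0.88 -0.1  -0.41  1.91 -0.04  1.33  0.39] F [-0.5 -0.3 -0.1] T [ 0.01 -0.08  0.02] 1.0022922507434342 0.0
shift [1.153 0.268 0.074] turn [-0.     0.    -1.478]
```

Request:
{"api": "jog_arm", "payload": {"moves": [0.12,0.03,0,0,0,-0.12,1,0.25,0.06,0,0,0,-0.25,1,0.38,0.09,0,0,0,-0.38,1,0.5,0.12,0,0,0,-0.5,1,0.63,0.15,0,0,0,-0.63,1,0.76,0.18,0,0,0,-0.76,1,0.88,0.22,0,0,0,-0.88,1,1.0,0.26,0,0,0,-1.0,1]}}

```text
time: 2.1
position: [0.5015, 0.0746, 0.2223]
tool_rot: [-0.96, -2.991, 0.001]
ft_force: [0.8, -1.0, -0.2]
grip_width: 0.997
grip_force: 0.0
```

```bash
python3 go.py .507 .121 .2 1.45
```

```text
2.1 [0.50147116 0.07455406 0.22230174] yaz 0.949493675758983 tilt [-2.35585877e-04 -4.86553290e-04 -9.99999854e-01] q [ 0.53  0.06 -0.75  1.78  0.04  1.32  0.72] F [ 0.8 -1.  -0.2] T [ 0.01 -0.15  0.01] 0.9966808450933886 0.0
shift [0.075 0.137 0.074] turn [-0.001 -0.    -0.478]
```

Request:
{"api": "jog_arm", "payload": {"moves": [0.02,0.04,0,0,0,-0.12,1,0.05,0.09,0,0,0,-0.25,1,0.07,0.13,0,0,0,-0.38,1,0.075,0.137,0,0,0,-0.48,1,0.075,0.137,0,0,0,-0.48,1,0.075,0.137,0,0,0,-0.48,1,0.075,0.137,0,0,0,-0.48,1,0.075,0.137,0,0,0,-0.48,1]}}

```text
time: 3.1
position: [0.5072, 0.1198, 0.2225]
tool_rot: [-0.194, -3.136, 0.0]
ft_force: [-0.1, -0.5, -0.3]
grip_width: 1.0
grip_force: 0.0
```

```bash
python3 go.py .507 .121 .2 1.45
python3 - <<'E'
from h import *
s=ctrl.get_state(); im=save('wrist','w1'); np.save('pics/w1s.npy',s,allow_pickle=True)
print({k:v for k,v in im.items() if k!='pixels'})
T=np.array(im['tool_from_camera']); r=R.from_rotvec(s['tool_rot'])
def proj(p):
    c=np.linalg.inv(T)@np.r_[r.inv().apply(np.array(p)-s['position']),1]; d=np.array([c[0],-c[1],-c[2]])
    th=np.arctan2(np.hypot(*d[:2]),d[2]); k=th/np.hypot(*d[:2]); return im['cx']+im['fx']*d[0]*k, im['cy']+im['fy']*d[1]*k
print(proj([.507,.121,.109]))
u,v=map(int,proj([.507,.121,.109]))
cv2.imwrite('pics/w1z.png',cv2.resize(im['pixels'][:,:,::-1],(784,588),interpolation=2))
E
```

```text
3.1 [0.50716906 0.11976393 0.22252162] yaz 1.44716946336589 tilt [-1.66868899e-05 -2.21538470e-04 -9.99999975e-01] q [ 0.49  0.1  -0.82  1.74  0.08  1.33  1.11] F [-0.1 -0.5 -0.3] T [ 0.12 -0.16 -0.  ] 1.0004022669759367 0.0
shift [0.001 0.004 0.075] turn [-0.     0.    -0.003]
{'fx': 325.19226210127806, 'fy': 325.19226210127806, 'cx': 283.4573108819862, 'cy': 206.31571289268666, 'tool_from_camera': array([[ 5.92931119e-04,  9.66696086e-01,  2.55926407e-01,
         6.98095224e-02],
       [ 9.99999625e-01, -4.11701808e-04, -7.61704791e-04,
        -6.87387214e-04],
       [-6.30971676e-04,  2.55926763e-01, -9.66695968e-01,
        -1.61473266e-01],
       [ 0.00000000e+00,  0.00000000e+00,  0.00000000e+00,
         1.00000000e+00]])}
(np.float64(285.4105582523399), np.float64(202.64251367862573))
```

View pics/w1z.png

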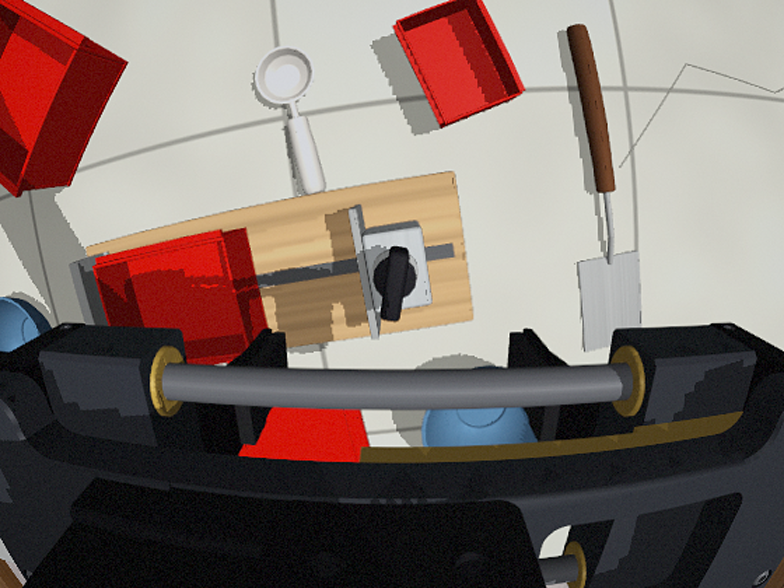

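The wrist view shows the knob's black bar, running from about (400,249) to (391,320) in the zoomed picture. The stop plate is at (365,270) and the red box is left of it. Next I work out the bar's angle and centre.

Run:
```python
from h import *
im=load('w1'); s=np.load('pics/w1s.npy',allow_pickle=True).item()
T=np.array(im['tool_from_camera']); r=R.from_rotvec(s['tool_rot'])
def un(u,v,z):
    q=np.array([u-im['cx'],v-im['cy']])/im['fx']; th=np.hypot(*q); d=np.r_[q/th*np.sin(th),np.cos(th)]
    d=r.apply(T[:3,:3]@(d*[1,-1,-1])); o=r.apply(T[:3,3])+s['position']; return o+d*(z-o[2])/d[2]
a=un(400/1.4,249/1.4,.109); b=un(391.5/1.4,319/1.4,.109); d=b-a
print(a,b,(a+b)/2,np.linalg.norm(d),'bar az',np.arctan2(d[1],d[0]),'yaz',np.arctan2(d[1],d[0])+np.pi/2)
# plate ends top edge & board corners
for u,v,z in[(359,206,.061),(378,337,.061),(454,172,.012),(472,320,.012)]: print(un(u/1.4,v/1.4,z))
g=cv2.resize(im['pixels'][160:245,240:330],None,fx=6.5,fy=6.5,interpolation=2); cv2.imwrite('pics/w1c.png',g[:,:,::-1])
```

```text
[0.48527546 0.12391903 0.109     ] [0.52938333 0.11308803 0.109     ] [0.5073294  0.11850353 0.109     ] 0.04541821683170407 bar az -0.24079274621801797 yaz 1.3300035805768786
[0.45908209 0.09818805 0.061     ]
[0.55843483 0.09854569 0.061     ]
[0.44383514 0.17391939 0.012     ]
[0.5714478 0.1772678 0.012    ]
```

View pics/w1c.png

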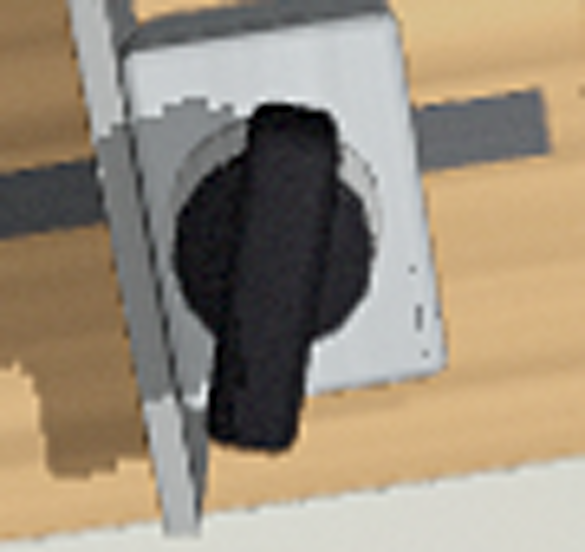

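The bar is about 0.28 rad clockwise, centred at (0.507, 0.119). Descending to TCP z of about 0.088 so the tips clear the boss.

Request:
{"api": "jog_arm", "payload": {"moves": [0,0,0.1,0,0,0.06,0.5,0,0,0.2,0,0,0.112,0.3,0,0,0.29,0,0,0.112,0.2,0,0,0.36,0,0,0.112,0.2,0,0,0.41,0,0,0.112,0.2,0,0,0.44,0,0,0.112,0.2,0,0,0.448,0,0,0.112,0.2,0,0,0.448,0,0,0.112,0.2]}}

```text
time: 4.15
position: [0.5076, 0.1201, 0.0886]
tool_rot: [0.376, 3.118, 0.0]
ft_force: [-0.1, -0.4, 0.7]
grip_width: 0.599
grip_force: 0.0
```

```bash
python3 go.py .507 .1195 .088 1.33
```

```text
4.15 [0.50755491 0.12007271 0.0885569 ] yaz 1.330689086889797 tilt [ 6.91719647e-04  3.24633307e-05 -9.99999760e-01] q [ 0.43  0.24 -0.79  1.9   0.2   1.07  0.89] F [-0.1 -0.4  0.7] T [ 0.08 -0.14 -0.04] 0.5990262580743166 0.0
shift [ 0.001 -0.002  0.002] turn [0.    0.001 0.001]
```

Request:
{"api": "jog_arm", "payload": {"moves": [0,0,0,0,0,0,-1,0,0,0,0,0,0,-1,0,0,0,0,0,0,-1,0,0,0,0,0,0,-1,0,0,0,0,0,0,-1,0,0,0,0,0,0,-1,0,0,0,0,0,0,-1,0,0,0,0,0,0,-1], "newtons": 30}}

```text
time: 5.15
position: [0.507, 0.1197, 0.0881]
tool_rot: [-0.377, -3.118, 0.001]
ft_force: [-1.9, -1.6, 2.3]
grip_width: 0.144
grip_force: 29.8
```

```bash
python3 go.py .5125 .001 .0886 1.33
```

```text
5.15 [0.50696682 0.11965095 0.08810056] yaz 1.3304564075683383 tilt [-5.99500819e-04 -5.83888500e-04 -9.99999650e-01] q [ 0.43  0.24 -0.79  1.9   0.2   1.07  0.89] F [-1.9 -1.6  2.3] T [-0.33  0.23 -0.13] 0.14399675982337043 29.804079830646515
shift [-0.112 -0.38  -0.001] turn [-0.001 -0.     0.   ]
```

Gripped, with an opening of about 12.5 mm. Sliding the stop toward the fence.

Request:
{"api": "jog_arm", "payload": {"moves": [-0.006,-0.02,0,0,0,0,-1,-0.02,-0.066,0,0,0,0,-1,-0.034,-0.115,0,0,0,0,-1,-0.05,-0.17,0,0,0,0,-1,-0.065,-0.22,0,0,0,0,-1,-0.079,-0.27,0,0,0,0,-1,-0.089,-0.305,0,0,0,0,-1,-0.094,-0.32,0,0,0,0,-1]}}

```text
time: 6.15
position: [0.5106, 0.0182, 0.0881]
tool_rot: [-0.379, -3.116, 0.001]
ft_force: [-5.8, 3.0, 5.4]
grip_width: 0.147
grip_force: 29.8
```

```bash
python3 go.py .5125 .001 .0886 1.33
```

```text
6.15 [0.51061008 0.01824632 0.08807479] yaz 1.3287950446447652 tilt [-2.55042441e-03 -4.11431547e-04 -9.99996663e-01] q [ 0.59  0.21 -0.74  1.93  0.16  1.07  1.11] F [-5.8  3.   5.4] T [ 0.81  1.18 -0.08] 0.14677171050839963 29.81757402420044
shift [-0.02  -0.054 -0.002] turn [-0.001 -0.002 -0.001]
```

Request:
{"api": "jog_arm", "payload": {"moves": [-0.002,-0.01,0,0,0,0,-1,-0.004,-0.018,0,0,0,0,-1,-0.006,-0.026,0,0,0,0,-1,-0.008,-0.034,0,0,0,0,-1,-0.01,-0.042,0,0,0,0,-1,-0.012,-0.049,0,0,0,0,-1,-0.0135,-0.055,0,0,0,0,-1,-0.0145,-0.059,0,0,0,0,-1]}}

```text
time: 7.15
position: [0.5112, 0.001, 0.0881]
tool_rot: [-0.377, -3.118, 0.001]
ft_force: [-4.4, 3.3, 3.5]
grip_width: 0.141
grip_force: 29.8
```

```bash
python3 go.py .5125 .001 .0886 1.33
```

```text
7.15 [0.51116728 0.00099007 0.08810544] yaz 1.3299849609677856 tilt [-1.18457448e-03 -1.88446570e-04 -9.99999281e-01] q [ 0.61  0.21 -0.72  1.93  0.16  1.06  1.15] F [-4.4  3.3  3.5] T [ 0.68  0.91 -0.1 ] 0.14076732536581169 29.810444712638855
shift [-0.004  0.001 -0.002] turn [-0.    -0.001 -0.   ]
```

Request:
{"api": "jog_arm", "payload": {"moves": [-0.0008,-0.0032,0,0,0,0,-1,-0.0016,-0.0064,0,0,0,0,-1,-0.0024,-0.0096,0,0,0,0,-1,-0.0028,-0.0115,0,0,0,0,-1,-0.0032,-0.013,0,0,0,0,-1,-0.0032,-0.013,0,0,0,0,-1,-0.0032,-0.013,0,0,0,0,-1,-0.0032,-0.013,0,0,0,0,-1]}}

```text
time: 8.15
position: [0.5112, -0.0013, 0.0881]
tool_rot: [-0.376, -3.118, -0.003]
ft_force: [-3.9, 6.2, 3.0]
grip_width: 0.146
grip_force: 29.8
```

```bash
python3 go.py .5125 .001 .0886 1.33
```

```text
8.15 [ 0.51122949 -0.00128694  0.08807635] yaz 1.3310077018318298 tilt [-9.96173217e-04  1.77135439e-03 -9.99997935e-01] q [ 0.62  0.21 -0.72  1.93  0.15  1.06  1.16] F [-3.9  6.2  3. ] T [ 1.28  0.84 -0.1 ] 0.1459963134972536 29.806289076805115
shift [-0.002  0.008 -0.002] turn [ 0.001 -0.001  0.001]
```

Request:
{"api": "jog_arm", "payload": {"moves": [-0.0008,-0.0032,0,0,0,0,-1,-0.0016,-0.0064,0,0,0,0,-1,-0.0024,-0.0096,0,0,0,0,-1,-0.003,-0.0128,0,0,0,0,-1,-0.004,-0.016,0,0,0,0,-1,-0.004,-0.016,0,0,0,0,-1,-0.004,-0.016,0,0,0,0,-1,-0.004,-0.016,0,0,0,0,-1]}}

```text
time: 9.15
position: [0.5112, -0.0015, 0.0881]
tool_rot: [-0.371, -3.118, -0.012]
ft_force: [-3.7, 14.6, 3.0]
grip_width: 0.145
grip_force: 29.8
```

```bash
python3 go.py .5125 .001 .0886 1.33
python3 - <<'E'
from h import *
im=save('scene','scene1'); print(im['pixels'].shape)
a=cv2.resize(im['pixels'][165:295,170:370],None,fx=4,fy=4,interpolation=2); cv2.imwrite('pics/c3.png',a[:,:,::-1])
E
```

```text
9.15 [ 0.51124132 -0.00150216  0.08808747] yaz 1.33372351808339 tilt [-7.77382429e-04  7.47521577e-03 -9.99971758e-01] q [ 0.62  0.21 -0.72  1.93  0.15  1.06  1.17] F [-3.7 14.6  3. ] T [ 3.21  0.81 -0.14] 0.14463410479226796 29.80371057987213
shift [-0.002  0.009 -0.002] turn [ 0.007 -0.002  0.004]
(420, 560, 3)
```

View pics/c3.png

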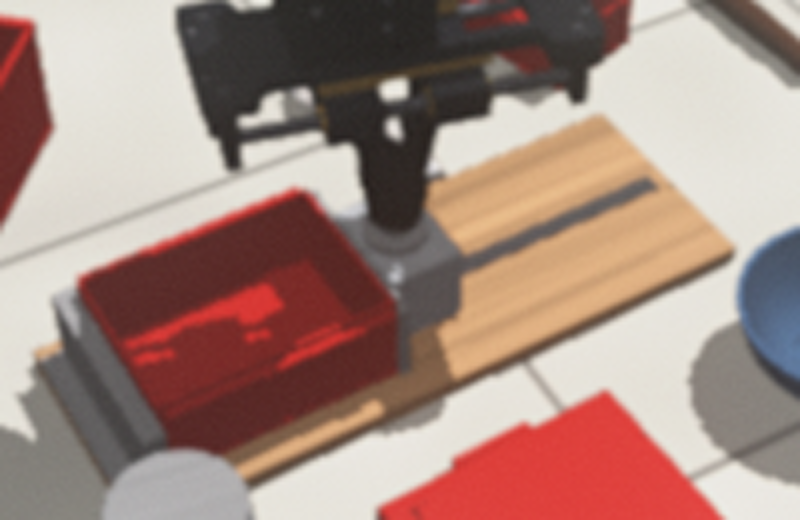

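The box is home: it sits flush between the fence and the stop plate (rim (80,280) to (395,310) in the crop), and force is building against it. Turning the knob clockwise while still pressing.

Request:
{"api": "jog_arm", "payload": {"moves": [0,0,0,0,0,0,-1,0,0,0,0,0,0.1,-1,0,0,0,0,0,0.25,-1,0,0,0,0,0,0.4,-1,0,0,0,0,0,0.55,-1,0,0,0,0,0,0.7,-1,0,0,0,0,0,0.85,-1,0,0,0,0,0,0.95,-1], "newtons": 60}}

```text
time: 10.2
position: [0.5128, 0.0002, 0.0882]
tool_rot: [-1.815, -2.56, -0.014]
ft_force: [0.9, 16.1, -1.6]
grip_width: 0.144
grip_force: 60.0
```

```bash
python3 go.py .5112 -.0015 .0886 0.2
```

```text
10.2 [5.12845412e-01 2.16021123e-04 8.82153687e-02] yaz 0.3374428014145627 tilt [ 0.00285606  0.00928923 -0.99995278] q [ 0.52  0.19 -0.61  1.93  0.11  1.06  0.2 ] F [ 0.9 16.1 -1.6] T [ 3.7  -0.15  0.3 ] 0.1435517000539525 59.96254742145538
shift [-0.004 -0.007 -0.001] turn [ 0.005 -0.008  0.131]
```

Request:
{"api": "jog_arm", "payload": {"moves": [0,0,0,0,0,0.05,-1,0,0,0,0,0,0.1,-1,0,0,0,0,0,0.15,-1,0,0,0,0,0,0.19,-1,0,0,0,0,0,0.22,-1,0,0,0,0,0,0.22,-1,0,0,0,0,0,0.22,-1,0,0,0,0,0,0.22,-1]}}

```text
time: 11.2
position: [0.5133, 0.0001, 0.0883]
tool_rot: [-2.089, -2.343, -0.013]
ft_force: [0.8, 15.8, -2.9]
grip_width: 0.148
grip_force: 63.0
```

```bash
python3 go.py .5112 -.0015 .0886 0.2
```

```text
11.2 [5.13297705e-01 1.26873517e-04 8.82895904e-02] yaz 0.11479926582158566 tilt [ 0.00387952  0.00805293 -0.99996005] q [ 0.5   0.18 -0.59  1.93  0.11  1.05 -0.02] F [ 0.8 15.8 -2.9] T [ 3.53 -0.4   1.46] 0.1478505941749963 63.042525267228484
shift [-0.005 -0.008 -0.001] turn [ 0.005 -0.007 -0.081]
```

Moment is 1.46 N m, so the knob is at its end stop. Relaxing, letting go and lifting.

Request:
{"api": "jog_arm", "payload": {"moves": [0.005,0,0,0,0,-0.03,-1,0.009,0,0,0,0,-0.06,-1,0.009,0,0,0,0,-0.06,0.2,0.009,0,0,0,0,-0.06,0.2,0.009,0,0,0,0,-0.06,0.2,0.009,0,0,0,0,-0.06,0.2,0.009,0,-0.05,0,0,-0.06,0.2,0.009,0,-0.15,0,0,-0.06,0.2]}}

```text
time: 12.2
position: [0.5107, -0.0046, 0.1335]
tool_rot: [-2.026, -2.399, 0.002]
ft_force: [0.6, 1.1, 0.7]
grip_width: 0.592
grip_force: 0.0
```

Request:
{"api": "jog_arm", "payload": {"moves": [0,0,-0.1,0,0,0,0.2,0,0,-0.2,0,0,0,0.2,0,0,-0.3,0,0,0,0.2,0,0,-0.4,0,0,0,0.2,0,0,-0.45,0,0,0,0.2,0,0,-0.45,0,0,0,0.2,0,0,-0.45,0,0,0,0.2,0,0,-0.45,0,0,0,0.2]}}

```text
time: 13.2
position: [0.5109, -0.0045, 0.2669]
tool_rot: [-2.025, -2.399, 0.002]
ft_force: [0.6, 0.1, -0.0]
grip_width: 0.6
grip_force: 0.0
```

```bash
python3 go.py .5112 -.0015 .25 0.2
python3 - <<'E'
from h import *
im=save('wrist','w2'); a=cv2.resize(im['pixels'][100:260,130:400],None,fx=2.9,fy=2.9,interpolation=2); cv2.imwrite('pics/w2c.png',a[:,:,::-1])
E
```

```text
13.2 [ 0.51087067 -0.00448425  0.26689812] yaz 0.1684952747981161 tilt [-2.18201917e-03  2.47202277e-04 -9.99997589e-01] q [ 0.54  0.03 -0.59  1.7   0.02  1.41  0.11] F [ 0.6  0.1 -0. ] T [-0.03 -0.13  0.02] 0.5997838888394099 0.0
shift [0.01  0.003 0.056] turn [-0.002 -0.001 -0.03 ]
```

View pics/w2c.png

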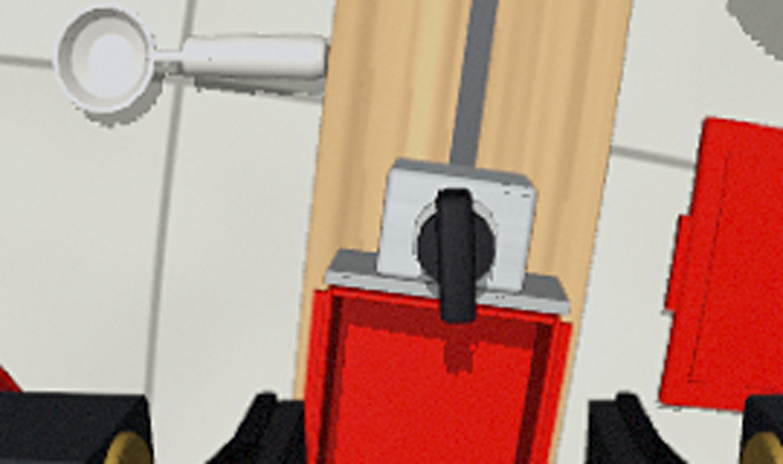

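The bar now runs nearly along the jig at about 1.4 rad, from (455,190) to (458,322). The stop plate is flush and parallel with the box rim at (330–570, 295), and the gripper is clear. Handing in.

```bash
python3 -c "
from bench import ctrl; print(ctrl.close_job())"
```

```text
the job is handed in; nothing more can be done
None
```

The job is handed in: the rice box is home against the fence, the stop is snug against it, the clamp knob is at its end stop (about 1.4 rad by camera), and the gripper is clear; the hand-in returned no verdict.

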